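# Plug in the food-scraps card and hold a bag clip open over its edge

### The arm

A 6-joint arm with a two-finger parallel gripper is mounted at the origin on the work surface. World frame = base frame: x ahead of the robot, y to its left, z up, the work surface at z = 0. Lengths are in m, angles in rad, forces in N, time in s.
With the tool pointing down it reaches from about 0.4 to 0.825 m from the base axis. Payload 7 kg.
Tool frame: the origin (TCP) lies on the centre line of the jaws, within the pads' length; the fingertips stand 22 mm ahead of it and the grasp point (between the pads) lies 3 mm ahead of it; z points along the fingers, y is the line along which they close (so a half turn about z gives the same grasp; the last joint's range is limited). The gripper opens to 88 mm and grips with 3 to 60 N. Pads are 19 mm wide; open, the fingers measure 130 mm over their backs; the gripper's body (78 mm by 193 mm) begins 47 mm behind the grasp point.
Start: joints at [-1.022, 0.359, 0.012, 0, -1.224, -0.288], TCP at [0.174, -0.652, 0.249] pointing down, gripper open.
Joint ranges: [-3.07, 3.07], [-1.43, 2.12], [-1.02, 1.25], [-3.03, 1.67], [-3.05, -0], [-3.03, 3.03]. Speed limits (rad/s): [2.39, 2.39, 3.01, 3.14, 3.14, 3.14].

### API

Orientations are given as [roll, pitch, yaw] about the fixed x, y, z axes, in that order (R = Rz(yaw) Ry(pitch) Rx(roll)).
In Python, from station import monitor, viewer, order gives the robot as it stands. The module is installed in compiled form; this text tells all that it offers.
- The arm moves only by the tool servo_tool, never from a script. Its argument "targets" is a list of rows, each an object with "angular": the turn, a rotation vector about the tool's x, y, z in degrees, a list of three; "xyz": the shift along the tool's x, y, z in cm, a list of three; "claw": the finger opening in cm, from 0 to 8.76. A call has 1 to 20 rows; each row shifts and turns the commanded pose from where the row before left it, along the tool's axes as they then stand; what a row does not reach is not made up. A row lasts 1/10 s, in which the tool goes at most 50 mm and 8.59 degrees, less where a joint would pass 70% of its speed; a pose out of reach is approached as far as the arm can. A call is refused whole if a number of a shift passes 5 or a number of a turn 8.59, either way. A call with a gripper value outside its range is refused whole. The fingers move at their own pace and stop on an object; "force" is the grip in N (left out, the last holds). Time passes only in rows, so rows that do not move let the fingers close. It gives the time, the measured TCP pose, the force, the opening and the grip force at its end, in the units of the state.
- monitor.get_state(): the state, without advancing time (a new reading comes with each control period).
- viewer.grab_frame(name): name is "side" or "top" or "wrist"; returns a dict with "color" (384x512x3 uint8, blue, green, red), "fovy" (degrees; the focal length in pixels is half the picture's height over the tangent of half this angle, whatever the lens; pixels are square), "cx", "cy" (the principal point, pixels), "k1" (the pictures are not rectified: a ray, as slopes to the right and down, at radius r is drawn at 1 + k1 r^2 times it, then the intrinsics apply), "R" (3x3) and "t" (3): a world point X has camera coordinates R X + t. Camera axes: x right, y down, z forward; pixel columns grow to the right and rows downward; lengths in m; the calibration is good to about 2 mm. A picture is of the moment at which its call begins. There is no depth.
- order.job_done(): hands the job in; it is judged then, once.
The state is a dict: "t": time; "q": joint angles; "qd": joint speeds; "joint_efforts": joint torques, N m; "eef_pos": TCP position; "ee_rot": TCP orientation; "force": force on the tool from outside, world axes, zero at the start; "moment": the same for the moment, N m; "width": finger opening in m; "gripper_force": force on a finger pad.
Only numpy, scipy, OpenCV 4.12 (cv2) and the standard library are available. Lean on these libraries where they do the work, as an engineer would, in place of code of your own. Each camera call takes 0.05 s, during which the arm holds its last target. There are 200 camera calls.

### The job

Plug the foot of the food-scraps card fully home in the socket of its stand so that the card stands upright, and let go of it. Then take the red bag clip off the rim of the white caddy by squeezing its handles, and bring it down square over the middle of the card's top edge so that the wide-open jaws gape on both sides of the card, reaching well down past the edge without touching it. Finish while still holding the clip there squeezed open, so that I can slip the shopping list in behind the card; leave the green clip and everything else where they are.

Things in the scene. Friction and masses are not known exactly. Their poses are not given: they have to be found in the camera images.
- card: loose sign, 120 g, upright on the bench. Origin: centre of its underside; x square to the card's faces, y along its width, z up. Beech foot 40 (x) by 50 (y) by 40 mm tall, lower rim chamfered 2.5 mm. Beech post 14 mm thick (x), 26 wide (y), z = 40 to 115 mm, slotted to hold the white card: 3 mm thick (x), 105 wide (y), z = 40 to 140 mm. Lift it by the post, pinched across x. Front and back alike
- card_edge (a point): middle of the card's top edge (card's x = 0, y = 0, z = 140 mm), axes as the card; the card stands free of the post for the top 25 mm
- stand: heavy grey cast block that does not move, 90 (x) by 130 (y) by 34 mm tall; origin under its centre, z up. In the middle of its top a socket 42 (x) by 52 (y) mm, 24 mm deep: the card's foot fits with 1 mm of play all round, the card's x along the stand's x, either way round
- socket_mouth (a point): centre of the socket's mouth, 34 mm above the bench; axes as the stand
- socket_floor (a point): centre of the socket's floor, 10 mm above the bench, where the underside of the foot rests when home (the card's top edge is then 150 mm above the bench); axes as the stand
- caddy: white enamelled open box with a blue line under the rim, does not move; 110 (x) by 180 (y) by 75 mm tall, walls 3 mm, tins and a sponge inside lower than the rim. Origin under its centre; both bag clips sit on the rim of its -x wall (the one nearer the robot)
- clip_red: red plastic spring bag clip, 42 g, parked upright on the rim, jaws down. This body is its +x half; origin on the hinge pin, 18 mm above the rim (93 mm above the bench); x across the clip, y along the pin, z up. 44 mm wide (y). Parked, the handles flare up to rounded ends (radius 3 mm, axes at x = +21 and -21, z = 35 mm: 48 mm outside), pinched across x from above; jaws reach to z = -42 mm
- clip_red_jaw (a joint): opening of the red clip in rad: 0 parked, closed on a 3 mm wall or card; 0.70 squeezed to the stop. Squeezing the handle ends together opens it: about 3 N each to start, 10 N at the stop, where the ends are 23 mm over the outside and 40 mm above the pin, the jaw tips 32 mm apart and 40 mm below the pin (80 mm below the handle ends), each half leaning 0.35 rad
- clip_red_tip_a (a point): inner lower corner of the red clip's +x jaw (clip's x = 1.5, z = -42 mm), middle of its width
- clip_red_tip_b (a point): inner lower corner of the red clip's other jaw, middle of its width
- clip_green: green bag clip of the same make on the same rim, about 84 mm along from the red one; not to be used. Origin and axes as the red one
- pail: bystander: brushed steel compost pail, 160 mm across and 215 mm tall with its filter lid and knob; origin under its centre
- tub: bystander: latched blue plastic tub 150 (x) by 210 (y) by 93 mm; origin under its centre
- spoon_rest: bystander: white ceramic spoon rest, dish 100 mm across with a 70 mm handle trough along +y, 20 mm tall; origin under the dish
- funnel: bystander: coral silicone funnel standing mouth down, 100 mm across and 100 mm tall; origin under its centre
- brush: bystander: beech vegetable brush 195 mm long lying bristles down along its x, 45 mm wide, 34 mm tall; origin under its middle
- jar: bystander: amber glass jar with a steel cap, 60 mm across, 95 mm tall; origin under its centre
Things that resemble listed ones, but are neither listed nor needed, are in the scene too. Several things have the shape of the clip_red; the one meant has the colours described above.

How it is judged:
On the way, in this order (a step that is already met when the one before it is completed fails the run):
1. the card's foot is fully home in the socket, the card upright and let go (z of card in the frame of socket_floor below 0.003 m and horizontal distance between card and socket_floor below 0.004 m and angle between card's own z axis and vertical below 0.05 rad and contact force between card and the fingers below 0.1 N), for 0.2 s.
2. the red clip is squeezed open in the fingers and lifted clear of the caddy's rim (value of joint clip_red_jaw above 0.4 rad and contact force between clip_red and the fingers above 3 N and height (world z) of each of clip_red_tip_a, clip_red_tip_b above 0.085 m), for 0.2 s.
At the end, for the whole second after the job is handed in: Foot home (3 mm depth, 4 mm off centre, 0.05 rad), card not touched by fingers or clip; red clip held (over 3 N) at over 0.4 rad, tips either side over 4 mm from the card's mid-plane and 8 mm below the edge, within 20 mm of its middle and 0.25 rad square; all still, others within 20 mm (all of step 1 and value of joint clip_red_jaw above 0.4 rad and contact force between clip_red and the fingers above 3 N and contact force between clip_red and card below 0.1 N and ((x of clip_red_tip_a in the frame of card above 0.004 m and x of clip_red_tip_b in the frame of card below -0.004 m) or (x of clip_red_tip_b in the frame of card above 0.004 m and x of clip_red_tip_a in the frame of card below -0.004 m)) and z of each of clip_red_tip_a, clip_red_tip_b in the frame of card below 0.132 m and y of clip_red in the frame of card between -0.02 and 0.02 m and angle between the y axis of clip_red and the y axis of card, either way round below 0.25 rad and linear speed of each of clip_red, card below 0.02 m/s and distance of each of clip_green, pail, tub, spoon_rest, funnel, brush, jar from where it was at the start of the episode below 0.02 m); the arm keeps its last pose, push and grip.
It fails at once if the green clip is disturbed (moved over 20 mm) (distance of clip_green from where it was at the start of the episode above 0.02 m).
It fails at once if a bystander is disturbed (moved over 20 mm) (distance of any of pail, tub, spoon_rest, funnel, brush, jar from where it was at the start of the episode above 0.02 m).
It fails at once if the card is tipped over (angle between card's own z axis and vertical above 0.6 rad).
It also fails if it takes over 54 s, if anything falls off the work surface, if the arm or the gripper's body presses on something with over 40 N, if the wrist force passes 120 N, or if a joint passes its speed limit or range.

## Working session

There is one attempt and no reset: what is moved stays moved. The work goes in short steps, Python scripts to look and compute and a tool call to move; the robot and the scene stay as the last step left them, time stands still between calls to the robot, and variables do not carry over. Pictures are saved under pics/ and viewed, at most 10 in all, crops included, and the job is handed in when it is done.

Besides the shell and the picture viewer there is one more tool, called after ">>>" in YAML: its name, and indented under it one key for each argument. servo_tool: Moves the arm, as the interface text tells. Its arguments: {"type":"object","properties":{"targets":{"type":"array"},"force":{"type":"number"}},"required":["targets"]}

```bash
mkdir -p pics; cat > h.py <<'E'
import numpy as np, cv2, pickle
from station import monitor, viewer, order
def grab(n,save=None):
    f=viewer.grab_frame(n)
    if save: cv2.imwrite(f'pics/{save}.png',f['color']); pickle.dump(f,open(f'pics/{save}.pkl','wb'))
    return f
def load(s): return pickle.load(open(f'pics/{s}.pkl','rb'))
def ray(f,u,v):
    fl=192/np.tan(np.radians(f['fovy'])/2)
    d=np.array([(u-f['cx'])/fl,(v-f['cy'])/fl]); s=d.copy()
    for _ in range(30): s=d/(1+f['k1']*(s@s))
    R=np.array(f['R']);t=np.array(f['t'])
    return -R.T@t, R.T@np.array([s[0],s[1],1])
def atz(f,u,v,z):
    o,d=ray(f,u,v); return o+d*(z-o[2])/d[2]
def proj(f,X):
    fl=192/np.tan(np.radians(f['fovy'])/2)
    c=np.array(f['R'])@np.array(X)+np.array(f['t']); s=c[:2]/c[2]; s=s*(1+f['k1']*(s@s))
    return s*fl+[f['cx'],f['cy']]
E
python3 - <<'E'
from h import *
s=monitor.get_state();print(s)
a=grab('top','top0');b=grab('side','side0');
for n,f in(('top',a),('side',b)):
    print(n,f['fovy'],f['k1'],(-np.array(f['R']).T@f['t']).round(3),np.array(f['R'])[2].round(2))
    cv2.imwrite(f'pics/{n}0b.png',cv2.resize(f['color'],(800,600),interpolation=cv2.INTER_CUBIC))
E
```

```text
{'t': 0.0, 'q': array([-1.02189425e+00,  3.59409750e-01,  1.10541845e-02, -3.26763178e-04,
       -1.22409667e+00, -2.88063442e-01]), 'qd': array([ 0.00154981,  0.00085698,  0.00050533, -0.00130154, -0.00031578,
        0.00129083]), 'joint_efforts': array([-9.02587344e-04, -5.82722139e+01,  2.93054849e+01,  6.99767634e+00,
        6.89112276e-03, -1.49005054e-04]), 'eef_pos': array([ 0.17390577, -0.65174628,  0.24761005]), 'ee_rot': array([ 3.13991770e+00, -1.75960991e-04, -2.88086516e+00]), 'force': array([-0.0379702 ,  1.1015998 ,  0.73862369]), 'moment': array([ 0.0140473 , -0.05304441,  0.0446708 ]), 'gripper_force': 0.0, 'width': 0.08755431082532678}
top 49.54148755233311 0.030828902628431465 [ 0.354 -0.019  1.378] [ 0.14 -0.   -0.99]
side 54.45308028990939 -0.08197262411424766 [ 0.42  -0.863  0.815] [ 0.08  0.76 -0.64]
```

View pics/top0b.png

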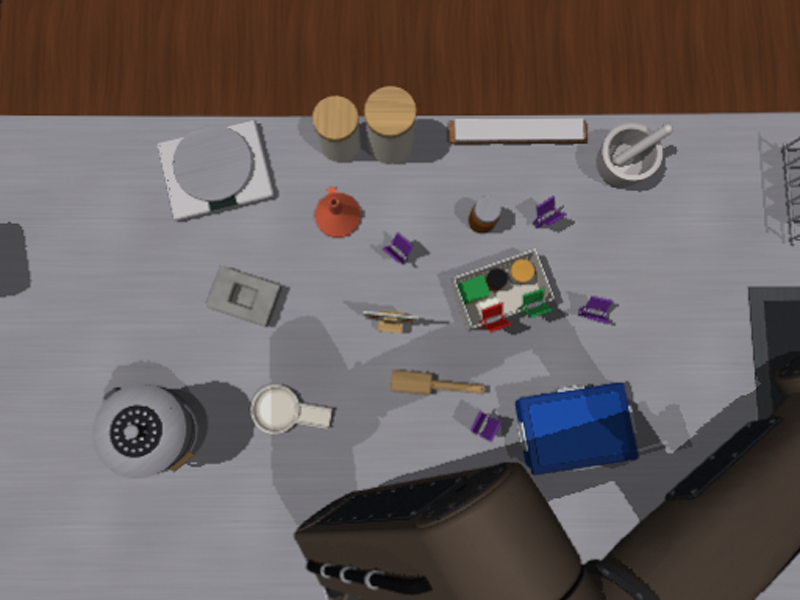

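View pics/side0b.png

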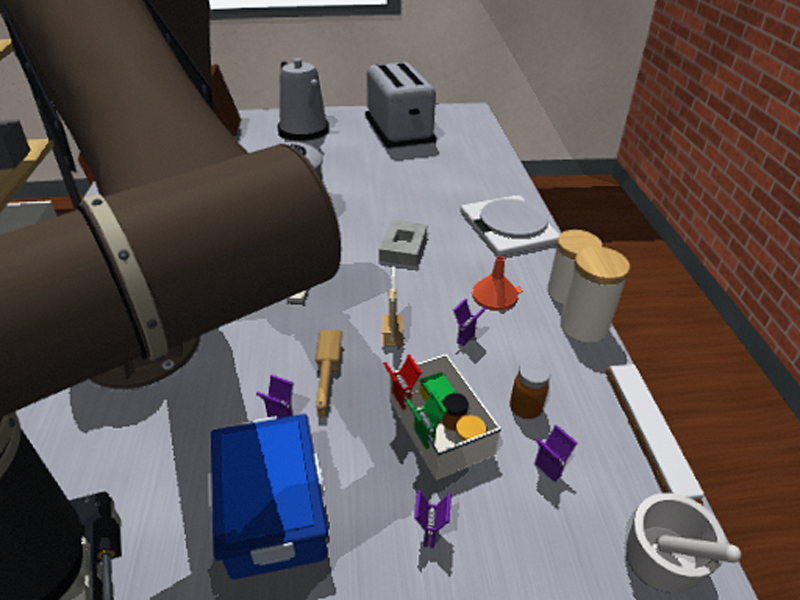

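The top view (in 800x600 pixels) shows the stand at about (245,295), the card at (392,320), the caddy at (505,290), the red clip at (493,317) and the green clip at (535,303). I'll enlarge these for exact readings.

```bash
python3 - <<'E'
from h import *
def crop(n,x,y,w,h,s):
    im=load(n)['color'][y:y+h,x:x+w]; im=cv2.resize(im,(w*s,h*s),interpolation=cv2.INTER_CUBIC)
    for i in range(0,w,10): cv2.putText(im,str(x+i),(i*s,8),0,.3,(0,255,255),1); cv2.line(im,(i*s,8),(i*s,14),(0,255,255),1)
    for j in range(0,h,10): cv2.putText(im,str(y+j),(0,j*s+4),0,.3,(0,255,255),1)
    return im
A=crop('top0',125,155,66,60,6);B=crop('top0',215,180,80,40,5)
C=crop('top0',285,150,80,70,5);D=crop('side0',235,135,66,95,5)
def pad(a,w,h):
    o=np.zeros((h,w,3),np.uint8);o[:min(h,a.shape[0]),:min(w,a.shape[1])]=a[:h,:w];return o
cv2.imwrite('pics/c1.png',np.hstack([np.vstack([pad(A,400,360),pad(B,400,200)]),pad(C,400,560)]))
E=crop('side0',235,130,100,150,4); cv2.imwrite('pics/c2.png',E)
E
```

```text
(no output)
```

View pics/c1.png

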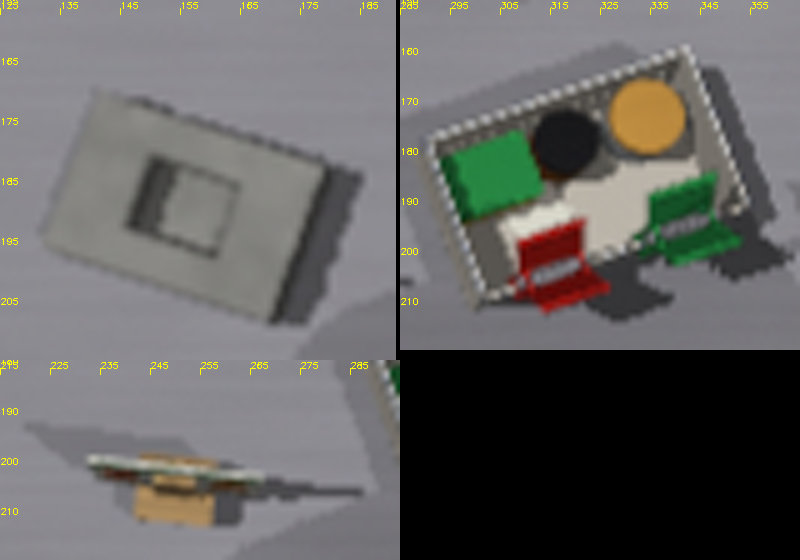

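View pics/c2.png

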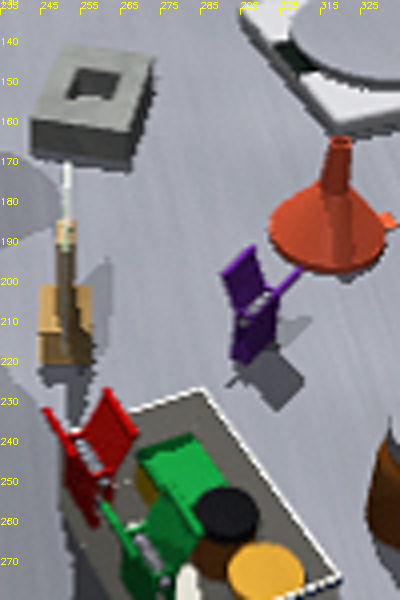

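The crops show the stand's top corners and socket mouth, the card's top edge running (233,199) to (267,203), and the red clip's handles near (315,197) and (318,207) in top-view pixels. Next, fit coarse poses.

```bash
cat >> h.py <<'E'
from scipy.optimize import least_squares
def fit(obs,x0):
    """obs: list of (frame, [(u,v)], [(x,y,z) body]) ; solve x,y,yaw"""
    def r(p):
        c,s=np.cos(p[2]),np.sin(p[2]);o=[]
        for f,uv,X in obs:
            for a,b in zip(uv,X): o.append(proj(f,[p[0]+c*b[0]-s*b[1],p[1]+s*b[0]+c*b[1],b[2]])-a)
        return np.concatenate(o)
    q=least_squares(r,x0,loss='soft_l1'); return q.x,r(q.x).round(1)
E
python3 - <<'E'
from h import *
T=load('top0');S=load('side0')
def cv(p,s,x0,y0): return [((a+.5)/s-.5+x0,(b+.5)/s-.5+y0) for a,b in p]
# stand: up in picture=+x, left=+y
st=[(.045,.065,.034),(.045,-.065,.034),(-.045,.065,.034),(-.045,-.065,.034)]
so=[(.021,.026,.034),(.021,-.026,.034),(-.021,.026,.034),(-.021,-.026,.034)]
ut=cv([(96,88),(325,160),(42,242),(270,322),(152,154),(240,183),(126,228),(216,258)],6,125,155)
us=cv([(62,43),(156,55),(30,118),(132,129)],4,235,130)
print(fit([(T,ut,st+so)],[.6,.2,0]))
print(fit([(S,us,[st[0],st[1]][::1]+[])],[.6,.2,0]) if 0 else [atz(S,*u,.034).round(3) for u in us])
print('top',[atz(T,*u,.034).round(3) for u in ut])
ct=cv([(88,98),(262,118)],5,215,180); print('card top',[atz(T,*u,.14).round(3) for u in ct])
cs=cv([(68,162),(66,250)],4,235,130); print('card side',[atz(S,*cs[0],.14).round(3)], [atz(S,*u,.0).round(3) for u in cv([(40,362),(92,362)],4,235,130)],[atz(S,*u,.04).round(3) for u in cv([(40,286),(92,286)],4,235,130)])
cc=cv([(30,140),(287,48),(345,205),(85,300)],5,285,150); print('caddy',[atz(T,*u,.075).round(3) for u in cc])
r=cv([(517,240),(582,222),(545,308),(610,288)],5,285-80,150); print('red',[atz(T,*u,.128).round(3) for u in r])
r=cv([(650,190),(715,172),(675,260),(742,240)],5,285-80,150); print('green',[atz(T,*u,.128).round(3) for u in r])
E
```

```text
(array([ 0.56105208,  0.28698895, -0.31848556]), array([ 0.5,  0.4, -0.2,  0.5, -0. ,  0.6, -0.2, -0.5, -0.1, -0.1,  0.3,
       -0.1, -0.2, -0.3, -0.1, -0.5]))
[array([0.537, 0.362, 0.034]), array([0.625, 0.333, 0.034]), array([0.497, 0.239, 0.034]), array([0.587, 0.215, 0.034])]
top [array([0.626, 0.336, 0.034]), array([0.585, 0.211, 0.034]), array([0.541, 0.363, 0.034]), array([0.496, 0.239, 0.034]), array([0.589, 0.305, 0.034]), array([0.573, 0.257, 0.034]), array([0.548, 0.318, 0.034]), array([0.531, 0.269, 0.034])]
card top [array([0.512, 0.031, 0.14 ]), array([ 0.499, -0.073,  0.14 ])]
card side [array([0.511, 0.03 , 0.14 ])] [array([ 0.484, -0.039,  0.   ]), array([ 0.524, -0.043,  0.   ])] [array([0.487, 0.004, 0.04 ]), array([0.528, 0.001, 0.04 ])]
caddy [array([ 0.588, -0.152,  0.075]), array([ 0.647, -0.317,  0.075]), array([ 0.546, -0.35 ,  0.075]), array([ 0.486, -0.184,  0.075])]
red [array([ 0.517, -0.198,  0.128]), array([ 0.528, -0.237,  0.128]), array([ 0.476, -0.214,  0.128]), array([ 0.487, -0.253,  0.128])]
green [array([ 0.547, -0.279,  0.128]), array([ 0.558, -0.319,  0.128]), array([ 0.504, -0.293,  0.128]), array([ 0.516, -0.334,  0.128])]
```

>>> servo_tool:
  targets:
    - {"angular":[0,0,-8.5],"xyz":[0,0,0],"claw":8.7}
    - {"angular":[0,0,-8.5],"xyz":[0,0,0],"claw":8.7}
    - {"angular":[0,0,-8.5],"xyz":[0,0,0],"claw":8.7}
    - {"angular":[0,0,-8.5],"xyz":[0,0,0],"claw":8.7}
    - {"angular":[0,0,-8.5],"xyz":[0,0,0],"claw":8.7}
    - {"angular":[0,0,-8.5],"xyz":[0,0,0],"claw":8.7}
    - {"angular":[0,0,-8.5],"xyz":[0,0,0],"claw":8.7}
    - {"angular":[0,0,-8.5],"xyz":[0,0,0],"claw":8.7}
    - {"angular":[0,0,0],"xyz":[-4.45,-1.67,0],"claw":8.7}
    - {"angular":[0,0,0],"xyz":[-4.45,-1.67,0],"claw":8.7}
    - {"angular":[0,0,0],"xyz":[-4.45,-1.67,0],"claw":8.7}
    - {"angular":[0,0,0],"xyz":[-4.45,-1.67,0],"claw":8.7}
    - {"angular":[0,0,0],"xyz":[-4.45,-1.67,0],"claw":8.7}
    - {"angular":[0,0,0],"xyz":[-4.45,-1.67,0],"claw":8.7}
    - {"angular":[0,0,0],"xyz":[-4.45,-1.67,0],"claw":8.7}
    - {"angular":[0,0,0],"xyz":[-4.45,-1.67,0],"claw":8.7}
    - {"angular":[0,0,0],"xyz":[-4.45,-1.67,0],"claw":8.7}
    - {"angular":[0,0,0],"xyz":[-4.45,-1.67,0],"claw":8.7}
    - {"angular":[0,0,0],"xyz":[-4.45,-1.67,0],"claw":8.7}
    - {"angular":[0,0,0],"xyz":[0,0,0],"claw":8.7}

```text
t: 2.1
eef_pos: [0.4186, -0.185, 0.2486]
ee_rot: [-3.141, 0.001, -1.688]
force: [-0.5, 0.2, -0.6]
width: 0.0872
gripper_force: 0.0
```

```bash
cat >> h.py <<'E'
def need(x,y,z,yaw):
    """rest of the way in tool axes: cm, deg (shift with the yaw as after the turn)"""
    s=monitor.get_state();p=np.array(s['eef_pos']);d=np.array([x,y,z])-p;c,q=np.cos(yaw),np.sin(yaw)
    dy=(yaw-s['ee_rot'][2]+np.pi)%(2*np.pi)-np.pi
    print('t',round(s['t'],2),'pos',p.round(4),'rot',np.round(s['ee_rot'],3),'w',round(s['width'],4),'gf',round(s['gripper_force'],1),'F',np.round(s['force'],1))
    print('cm',np.round(np.array([c*d[0]+q*d[1],q*d[0]-c*d[1],-d[2]])*100,2),'turn z',round(-np.degrees(dy),2))
E
python3 -c "
from h import *
need(.5055,-.021,.249,-1.695)
f=grab('wrist','w1');print((-np.array(f['R']).T@f['t']).round(3),np.array(f['R'])[2].round(2),f['fovy'])
cv2.imwrite('pics/w1b.png',cv2.resize(f['color'],(800,600),interpolation=cv2.INTER_CUBIC))"
```

```text
t 2.1 pos [ 0.4186 -0.185   0.2486] rot [-3.141e+00  1.000e-03 -1.688e+00] w 0.0872 gf 0.0 F [-0.5  0.2 -0.6]
cm [-17.35  -6.6   -0.04] turn z 0.37
[ 0.409 -0.267  0.384] [ 0.04  0.3  -0.95] 67.75759169209087
```

View pics/w1b.png

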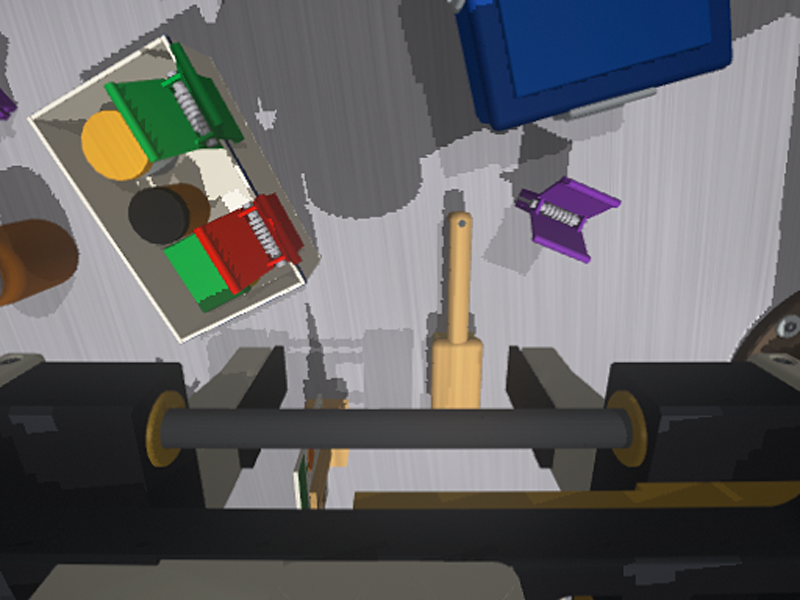

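The wrist view shows the caddy rim corners at (167,37), (32,120), (180,341) and (305,283), with the red clip's inner handle end from (193,230) to (240,292). The card is hidden behind the gripper, so I'll move past it and look back.

>>> servo_tool:
  targets:
    - {"angular":[0,0,0.4],"xyz":[-2,-0.4,0],"claw":8.7}
    - {"angular":[0,0,0],"xyz":[-4.7,-0.75,0],"claw":8.7}
    - {"angular":[0,0,0],"xyz":[-4.7,-0.75,0],"claw":8.7}
    - {"angular":[0,0,0],"xyz":[-4.7,-0.75,0],"claw":8.7}
    - {"angular":[0,0,0],"xyz":[-4.7,-0.75,0],"claw":8.7}
    - {"angular":[0,0,0],"xyz":[-4.7,-0.75,0],"claw":8.7}
    - {"angular":[0,0,0],"xyz":[-4.7,-0.75,0],"claw":8.7}
    - {"angular":[0,0,0],"xyz":[0,0,0],"claw":8.7}

```text
t: 2.95
eef_pos: [0.5056, 0.1073, 0.2479]
ee_rot: [3.141, -0.0, -1.699]
force: [-0.3, 0.1, -0.7]
width: 0.0867
gripper_force: 0.0
```

```bash
python3 - <<'E'
from h import *
need(.5055,-.021,.249,-1.695)
f=grab('wrist','w2')
cv2.imwrite('pics/w2b.png',cv2.resize(f['color'],(800,600),interpolation=cv2.INTER_CUBIC))
w=load('w1'); g=lambda p:[((a+.5)/1.5625-.5,(b+.5)/1.5625-.5) for a,b in p]
R=[(-.055,-.09,.075),(.055,-.09,.075),(.055,.09,.075),(-.055,.09,.075)]
print('caddy',fit([(w,g([(167,37),(32,120),(180,341),(305,283)]),R)],[.567,-.25,.34]))
print('red +x handle',[atz(w,*u,.129).round(3) for u in g([(193,230),(240,292)])])
E
```

```text
t 2.95 pos [0.5056 0.1073 0.2479] rot [ 3.141 -0.    -1.699] w 0.0867 gf 0.0 F [-0.3  0.1 -0.7]
cm [12.73 -1.58 -0.11] turn z -0.2
caddy (array([ 0.56586021, -0.24722771,  0.32906554]), array([-0.1, -0.7, -2.6, -0.9,  0.4,  3. ,  1.3,  2. ]))
red +x handle [array([ 0.531, -0.236,  0.129]), array([ 0.512, -0.196,  0.129])]
```

View pics/w2b.png

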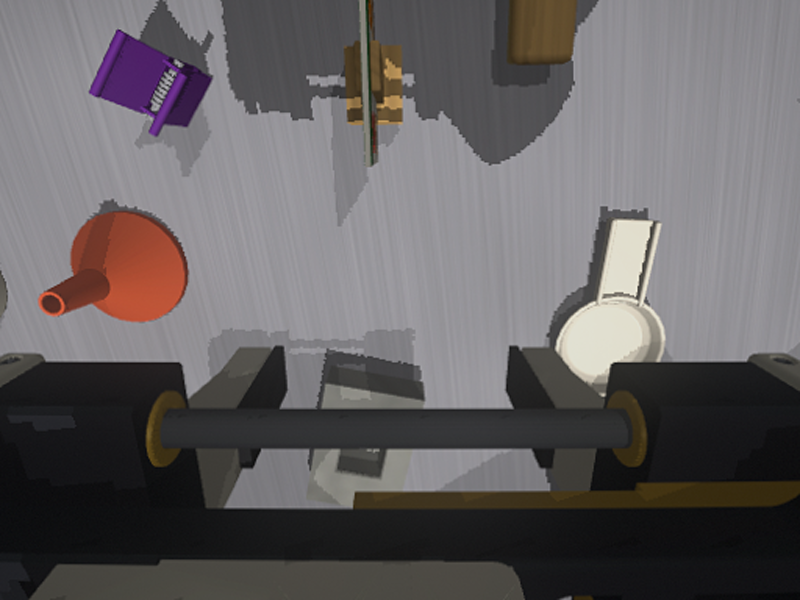

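The card's edge runs from (363,0) to (369,165) and the foot spans u from 346 to 402, v from 45 to 124. The grasp is self-centring in card x, so I'll only check it.

```bash
python3 - <<'E'
from h import *
w=load('w2'); g=lambda p:[((a+.5)/1.5625-.5,(b+.5)/1.5625-.5) for a,b in p]
print('foot z40',[atz(w,*u,.04).round(4) for u in g([(346,45),(402,45),(346,105),(402,105)])],'z0',[atz(w,*u,0.).round(4) for u in g([(346,124),(402,124)])])
print('edge z140',[atz(w,*u,.14).round(4) for u in g([(363,3),(369,165)])])
for c in [(.506,-.021,-.124)]:
    cc,s=np.cos(c[2]),np.sin(c[2])
    for b in [(.02,.025,.04),(-.02,.025,.04),(.02,-.025,.04),(-.02,-.025,.04),(.02,.025,0),(-.02,.025,0),(0,.0525,.14),(0,.0525,.04)]:
        print(b,(proj(w,[c[0]+cc*b[0]-s*b[1],c[1]+s*b[0]+cc*b[1],b[2]])*1.5625).round(0))
E
```

```text
foot z40 [array([ 0.5212, -0.0467,  0.04  ]), array([ 0.4829, -0.0417,  0.04  ]), array([ 0.5273, -0.0085,  0.04  ]), array([ 0.4876, -0.0034,  0.04  ])] z0 [array([0.5333, 0.0017, 0.    ]), array([0.4884, 0.0074, 0.    ])]
edge z140 [array([ 0.5028, -0.0426,  0.14  ]), array([0.5108, 0.0318, 0.14  ])]
(0.02, 0.025, 0.04) [346. 120.]
(-0.02, 0.025, 0.04) [401. 119.]
(0.02, -0.025, 0.04) [343.  42.]
(-0.02, -0.025, 0.04) [401.  42.]
(0.02, 0.025, 0) [351. 123.]
(-0.02, 0.025, 0) [401. 122.]
(0, 0.0525, 0.14) [365. 164.]
(0, 0.0525, 0.04) [374. 159.]
```

>>> servo_tool:
  targets:
    - {"angular":[0,0,0],"xyz":[-3,-0.2,0],"claw":8.7}
    - {"angular":[0,0,0],"xyz":[-4.5,-0.25,0],"claw":8.7}
    - {"angular":[0,0,0],"xyz":[-4.5,-0.25,0],"claw":8.7}
    - {"angular":[0,0,0],"xyz":[-4.5,-0.25,0],"claw":8.7}
    - {"angular":[0,0,0],"xyz":[-4.5,-0.25,0],"claw":8.7}
    - {"angular":[0,0,0],"xyz":[-4.5,-0.25,0],"claw":8.7}
    - {"angular":[0,0,0],"xyz":[-4.5,-0.25,0],"claw":8.7}
    - {"angular":[0,0,0],"xyz":[0,0,0],"claw":8.7}

```text
t: 3.8
eef_pos: [0.5609, 0.4017, 0.2465]
ee_rot: [3.141, -0.002, -1.7]
force: [-0.6, -1.1, -0.1]
width: 0.0868
gripper_force: 0.0
```

```bash
python3 - <<'E'
from h import *
need(.5055,-.0195,.249,-1.692)
f=grab('wrist','w3')
im=f['color'][0:220,130:400]
cv2.imwrite('pics/w3c.png',cv2.resize(im,None,fx=2.9,fy=2.7,interpolation=cv2.INTER_CUBIC))
for b in [(x,y) for x in(.045,-.045) for y in(.065,-.065)]+[(x,y) for x in(.021,-.021) for y in(.026,-.026)]:
    c,s=np.cos(-.3185),np.sin(-.3185); u=proj(f,[.561+c*b[0]-s*b[1],.287+s*b[0]+c*b[1],.034]); print(b,((u+.5-[130,0])*[2.9,2.7]).round(0))
E
```

```text
t 3.8 pos [0.5609 0.4017 0.2465] rot [ 3.141e+00 -2.000e-03 -1.700e+00] w 0.0868 gf 0.0 F [-0.6 -1.1 -0.1]
cm [42.48  0.41 -0.25] turn z -0.46
(0.045, 0.065) [186. 315.]
(0.045, -0.065) [232. -18.]
(-0.045, 0.065) [401. 354.]
(-0.045, -0.065) [472.  31.]
(0.021, 0.026) [258. 234.]
(0.021, -0.026) [279. 102.]
(-0.021, 0.026) [362. 253.]
(-0.021, -0.026) [388. 123.]
```

View pics/w3c.png

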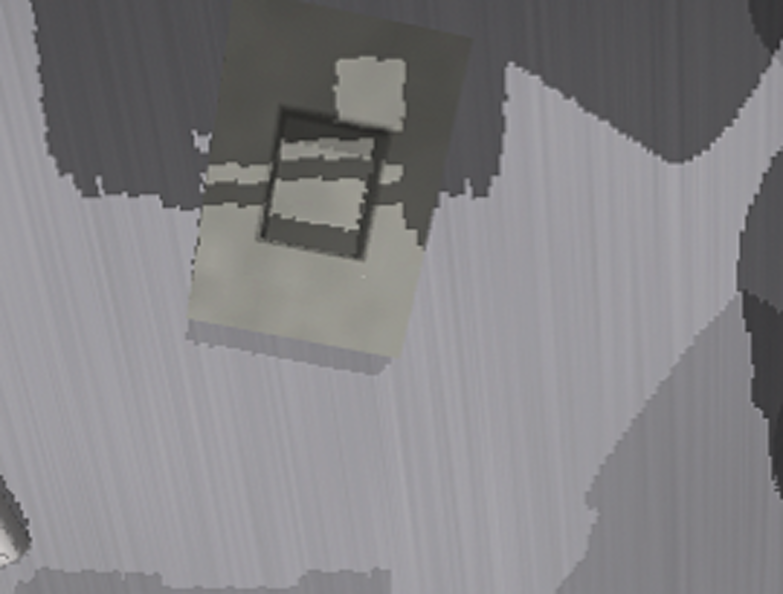

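The stand's corners are at (187,319), (397,357) and (471,38), and its socket's at (260,241), (283,107), (364,259) and (388,130), within 7 crop pixels of the coarse fit. I'll refit and go back to the card.

```bash
python3 - <<'E'
from h import *
w=load('w3'); g=lambda p:[((a)/2.9-.5+130,(b)/2.7-.5) for a,b in p]
X=[(.045,.065,.034),(-.045,.065,.034),(-.045,-.065,.034),(.021,.026,.034),(.021,-.026,.034),(-.021,.026,.034),(-.021,-.026,.034)]
print(fit([(w,g([(187,319),(397,357),(471,38),(260,241),(283,107),(364,259),(388,130)]),X)],[.56,.287,-.32]))
need(.5055,-.0195,.249,-1.692)
E
```

```text
(array([ 0.56096603,  0.28917519, -0.32216389]), array([-0.3,  0.3,  1.4,  0.8,  0.8, -0.1, -0.3, -0.7, -0.8,  0.3, -0.5,
       -0.1,  0.3, -0.2]))
t 3.85 pos [0.5604 0.3996 0.2467] rot [ 3.140e+00 -2.000e-03 -1.701e+00] w 0.0868 gf 0.0 F [-0.5 -0.7 -0.5]
cm [42.27  0.39 -0.23] turn z -0.5
```

>>> servo_tool:
  targets:
    - {"angular":[0,0,-0.4],"xyz":[3,0,0],"claw":8.7}
    - {"angular":[0,0,0],"xyz":[4.9,0.05,0],"claw":8.7}
    - {"angular":[0,0,0],"xyz":[4.9,0.05,0],"claw":8.7}
    - {"angular":[0,0,0],"xyz":[4.9,0.05,0],"claw":8.7}
    - {"angular":[0,0,0],"xyz":[4.9,0.05,0],"claw":8.7}
    - {"angular":[0,0,0],"xyz":[4.9,0.05,0],"claw":8.7}
    - {"angular":[0,0,0],"xyz":[4.9,0.05,0],"claw":8.7}
    - {"angular":[0,0,0],"xyz":[4.9,0.05,0],"claw":8.7}
    - {"angular":[0,0,0],"xyz":[4.9,0.05,0],"claw":8.7}
    - {"angular":[0,0,0],"xyz":[0,0,0],"claw":8.7}
    - {"angular":[0,0,0],"xyz":[0,0,0],"claw":8.7}

```text
t: 4.95
eef_pos: [0.5028, -0.0217, 0.2489]
ee_rot: [-3.141, 0.0, -1.699]
force: [-0.5, 0.5, 0.3]
width: 0.0868
gripper_force: 0.0
```

```bash
python3 -c "
from h import *
need(.5055,-.0195,.104,-1.692)"
```

```text
t 4.95 pos [ 0.5028 -0.0217  0.2489] rot [-3.141  0.    -1.699] w 0.0868 gf 0.0 F [-0.5  0.5  0.3]
cm [-0.25 -0.24 14.49] turn z -0.38
```

>>> servo_tool:
  targets:
    - {"angular":[0,0,-0.4],"xyz":[-0.25,-0.25,2],"claw":8.7}
    - {"angular":[0,0,0],"xyz":[0,0,3.5],"claw":8.7}
    - {"angular":[0,0,0],"xyz":[0,0,3.5],"claw":8.7}
    - {"angular":[0,0,0],"xyz":[0,0,3.5],"claw":8.7}
    - {"angular":[0,0,0],"xyz":[0,0,2],"claw":8.7}
    - {"angular":[0,0,0],"xyz":[0,0,0],"claw":8.7}
    - {"angular":[0,0,0],"xyz":[0,0,0],"claw":4}
    - {"angular":[0,0,0],"xyz":[0,0,0],"claw":3}
    - {"angular":[0,0,0],"xyz":[0,0,0],"claw":1}
    - {"angular":[0,0,0],"xyz":[0,0,0],"claw":1}
    - {"angular":[0,0,0],"xyz":[0,0,0],"claw":1}
    - {"angular":[0,0,0],"xyz":[0,0,0],"claw":1}
  force: 20

```text
t: 6.15
eef_pos: [0.5068, -0.0166, 0.1039]
ee_rot: [-3.141, 0.0, -1.687]
force: [-0.3, 0.5, -0.6]
width: 0.0446
gripper_force: 0.0
```

```bash
python3 -c "
from h import *
need(.5610,.2892,.2,-1.893)"
```

```text
t 6.15 pos [ 0.5068 -0.0166  0.1039] rot [-3.141  0.    -1.687] w 0.0446 gf 0.0 F [-0.3  0.5 -0.6]
cm [-30.73   4.54  -9.61] turn z 11.8
```

>>> servo_tool:
  targets:
    - {"angular":[0,0,0.3],"xyz":[0.3,0.1,0],"claw":4}
    - {"angular":[0,0,0],"xyz":[0,0,0],"claw":3}
    - {"angular":[0,0,0],"xyz":[0,0,0],"claw":1}
    - {"angular":[0,0,0],"xyz":[0,0,0],"claw":1}
    - {"angular":[0,0,0],"xyz":[0,0,0],"claw":1}
    - {"angular":[0,0,0],"xyz":[0,0,0],"claw":1}
    - {"angular":[0,0,0],"xyz":[0,0,0],"claw":1}
    - {"angular":[0,0,0],"xyz":[0,0,0],"claw":1}

```text
t: 6.95
eef_pos: [0.5053, -0.0195, 0.1035]
ee_rot: [3.142, -0.0, -1.692]
force: [0.4, -0.6, -1.6]
width: 0.0137
gripper_force: 20.0
```

```bash
python3 -c "
from h import *
need(.5610,.2892,.2,-1.893)"
```

```text
t 6.95 pos [ 0.5053 -0.0195  0.1035] rot [ 3.142 -0.    -1.692] w 0.0137 gf 20.0 F [ 0.4 -0.6 -1.6]
cm [-31.05   4.5   -9.65] turn z 11.51
```

>>> servo_tool:
  targets:
    - {"angular":[0,0,0],"xyz":[0,0,-1],"claw":1}
    - {"angular":[0,0,0],"xyz":[0,0,-2.5],"claw":1}
    - {"angular":[0,0,0],"xyz":[0,0,-2.5],"claw":1}
    - {"angular":[0,0,0],"xyz":[0,0,-2],"claw":1}
    - {"angular":[0,0,4],"xyz":[0,0,0],"claw":1}
    - {"angular":[0,0,4],"xyz":[0,0,0],"claw":1}
    - {"angular":[0,0,3.5],"xyz":[0,0,0],"claw":1}
    - {"angular":[0,0,0],"xyz":[-2.05,0.3,0],"claw":1}
    - {"angular":[0,0,0],"xyz":[-4,0.58,0],"claw":1}
    - {"angular":[0,0,0],"xyz":[-4,0.58,0],"claw":1}
    - {"angular":[0,0,0],"xyz":[-4,0.58,0],"claw":1}
    - {"angular":[0,0,0],"xyz":[-4,0.58,0],"claw":1}
    - {"angular":[0,0,0],"xyz":[-4,0.58,0],"claw":1}
    - {"angular":[0,0,0],"xyz":[-4,0.58,0],"claw":1}
    - {"angular":[0,0,0],"xyz":[-3,0.45,0],"claw":1}
    - {"angular":[0,0,0],"xyz":[-2,0.27,0],"claw":1}
    - {"angular":[0,0,0],"xyz":[0,0,0],"claw":1}
    - {"angular":[0,0,0],"xyz":[0,0,0],"claw":1}
    - {"angular":[0,0,0],"xyz":[0,0,0],"claw":1}

```text
t: 8.85
eef_pos: [0.5607, 0.2882, 0.1837]
ee_rot: [3.141, -0.0, -1.894]
force: [-0.2, -0.4, -1.6]
width: 0.0141
gripper_force: 20.0
```

```bash
python3 -c "
from h import *
need(.5610,.2892,.145,-1.893)"
```

```text
t 8.85 pos [0.5607 0.2882 0.1837] rot [ 3.141 -0.    -1.894] w 0.0141 gf 20.0 F [-0.2 -0.4 -1.6]
cm [-0.1   0.    3.87] turn z -0.04
```

>>> servo_tool:
  targets:
    - {"angular":[0,0,0],"xyz":[-0.1,0,1.5],"claw":1}
    - {"angular":[0,0,0],"xyz":[0,0,1.5],"claw":1}
    - {"angular":[0,0,0],"xyz":[0,0,1],"claw":1}
    - {"angular":[0,0,0],"xyz":[0,0,0],"claw":1}
    - {"angular":[0,0,0],"xyz":[0,0,0],"claw":1}
    - {"angular":[0,0,0],"xyz":[0,0,0.3],"claw":1}
    - {"angular":[0,0,0],"xyz":[0,0,0.3],"claw":1}
    - {"angular":[0,0,0],"xyz":[0,0,0.2],"claw":1}
    - {"angular":[0,0,0],"xyz":[0,0,0],"claw":1}
    - {"angular":[0,0,0],"xyz":[0,0,0],"claw":1}

```text
t: 9.85
eef_pos: [0.5613, 0.2902, 0.1356]
ee_rot: [3.142, -0.0, -1.893]
force: [0.2, 0.4, -1.1]
width: 0.0138
gripper_force: 20.0
```

```bash
python3 -c "
from h import *
need(.5610,.2892,.1135,-1.893);print(monitor.get_state()['moment'])"
```

```text
t 9.85 pos [0.5613 0.2902 0.1356] rot [ 3.142 -0.    -1.893] w 0.0138 gf 20.0 F [ 0.2  0.4 -1.1]
cm [ 0.1  -0.01  2.21] turn z 0.01
[0.0507908  0.11824975 0.01318106]
```

>>> servo_tool:
  targets:
    - {"angular":[0,0,0],"xyz":[0.08,0,0],"claw":1}
    - {"angular":[0,0,0],"xyz":[0,0,0.2],"claw":1}
    - {"angular":[0,0,0],"xyz":[0,0,0.2],"claw":1}
    - {"angular":[0,0,0],"xyz":[0,0,0.2],"claw":1}
    - {"angular":[0,0,0],"xyz":[0,0,0],"claw":1}

```text
t: 10.35
eef_pos: [0.5608, 0.2893, 0.1291]
ee_rot: [3.141, -0.001, -1.893]
force: [-0.2, 0.7, -0.7]
width: 0.0138
gripper_force: 20.0
```

```bash
python3 -c "
from h import *
need(.5610,.2892,.1135,-1.893);print(monitor.get_state()['moment'])"
```

```text
t 10.35 pos [0.5608 0.2893 0.1291] rot [ 3.141e+00 -1.000e-03 -1.893e+00] w 0.0138 gf 20.0 F [-0.2  0.7 -0.7]
cm [ 0.   -0.02  1.56] turn z -0.0
[ 0.04739472  0.09629652 -0.018833  ]
```

It is 8 mm into the socket with no contact force, so I'll continue down.

>>> servo_tool:
  targets:
    - {"angular":[0,0,0],"xyz":[0,0,0.3],"claw":1}
    - {"angular":[0,0,0],"xyz":[0,0,0.3],"claw":1}
    - {"angular":[0,0,0],"xyz":[0,0,0.3],"claw":1}
    - {"angular":[0,0,0],"xyz":[0,0,0.3],"claw":1}
    - {"angular":[0,0,0],"xyz":[0,0,0.3],"claw":1}
    - {"angular":[0,0,0],"xyz":[0,0,0.1],"claw":1}
    - {"angular":[0,0,0],"xyz":[0,0,0],"claw":1}
    - {"angular":[0,0,0],"xyz":[0,0,0],"claw":1}

```text
t: 11.15
eef_pos: [0.561, 0.2894, 0.1136]
ee_rot: [-3.142, 0.0, -1.893]
force: [0.1, 0.6, -0.2]
width: 0.014
gripper_force: 20.0
```

>>> servo_tool:
  targets:
    - {"angular":[0,0,0],"xyz":[0,0,0.05],"claw":1}
    - {"angular":[0,0,0],"xyz":[0,0,0],"claw":2}
    - {"angular":[0,0,0],"xyz":[0,0,0],"claw":3}
    - {"angular":[0,0,0],"xyz":[0,0,0],"claw":4}
    - {"angular":[0,0,0],"xyz":[0,0,0],"claw":5}
    - {"angular":[0,0,0],"xyz":[0,0,0],"claw":5}
    - {"angular":[0,0,0],"xyz":[0,0,0],"claw":5}
    - {"angular":[0,0,0],"xyz":[0,0,-2],"claw":5}
    - {"angular":[0,0,0],"xyz":[0,0,-4],"claw":5}
    - {"angular":[0,0,0],"xyz":[0,0,-4],"claw":5}
    - {"angular":[0,0,0],"xyz":[0,0,-4],"claw":5}
    - {"angular":[0,0,0],"xyz":[0,0,0],"claw":6}

```text
t: 12.35
eef_pos: [0.5635, 0.2909, 0.2599]
ee_rot: [-3.135, 0.008, -1.892]
force: [0.6, 0.2, 0.2]
width: 0.0536
gripper_force: 0.0
```

```bash
python3 - <<'E'
from h import *
# clip estimates; overlay red clip model (hinge z .093) onto w1
w=load('w1')
need(.5018,-.2265,.26,-1.229)
f=grab('side','s2'); T=grab('top','t2')
a=cv2.resize(f['color'][90:190,220:320],(400,400),interpolation=cv2.INTER_CUBIC)
b=w['color'][100:200,110:210].copy()
b=cv2.resize(b,(400,400),interpolation=cv2.INTER_CUBIC)
cv2.imwrite('pics/m2.png',np.hstack([a,b]))
th=.334
for (x,y) in [(.5018,-.2265)]:
  c,s=np.cos(th),np.sin(th)
  for B in [(.021,.022,.131),(.021,-.022,.131),(-.021,.022,.131),(-.021,-.022,.131)]:
    u=proj(w,[x+c*B[0]-s*B[1],y+s*B[0]+c*B[1],B[2]]); print(B,((u+.5-[110,100])*4+[400,0]).round(0))
# card/stand prediction in side
c,s=np.cos(-.322),np.sin(-.322)
for B in [(0,.0525,.15),(0,-.0525,.15),(.02,-.025,.05),(-.02,-.025,.05)]:
    u=proj(f,[.561+c*B[0]-s*B[1],.2885+s*B[0]+c*B[1],B[2]]); print('card',B,((u+.5-[220,90])*4).round(0))
E
```

```text
t 12.35 pos [0.5635 0.2909 0.2599] rot [-3.135  0.008 -1.892] w 0.0536 gf 0.0 F [0.6 0.2 0.2]
cm [ 4.668e+01  2.315e+01 -1.000e-02] turn z -38.0
(0.021, 0.022, 0.131) [562. 342.]
(0.021, -0.022, 0.131) [456. 172.]
(-0.021, 0.022, 0.131) [718. 265.]
(-0.021, -0.022, 0.131) [618.  88.]
card (0, 0.0525, 0.15) [170. 107.]
card (0, -0.0525, 0.15) [145. 165.]
card (0.02, -0.025, 0.05) [171. 248.]
card (-0.02, -0.025, 0.05) [128. 242.]
```

View pics/m2.png

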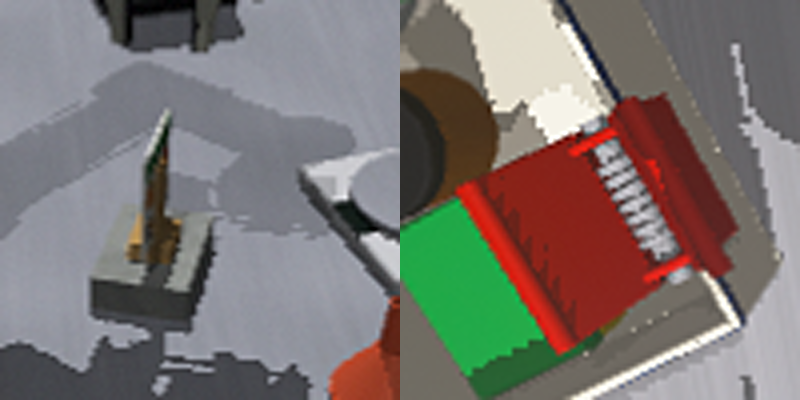

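The card stands home in the socket, its top edge at (168,110)–(147,160) where predicted. The red handle ends show about 2.5 source pixels lower than predicted. I'll go towards the clip and take a fresh look.

>>> servo_tool:
  targets:
    - {"angular":[0,0,-7.6],"xyz":[0,0,0],"claw":8}
    - {"angular":[0,0,-7.6],"xyz":[0,0,0],"claw":8}
    - {"angular":[0,0,-7.6],"xyz":[0,0,0],"claw":8}
    - {"angular":[0,0,-7.6],"xyz":[0,0,0],"claw":8}
    - {"angular":[0,0,-7.6],"xyz":[0,0,0],"claw":8}
    - {"angular":[0,0,0],"xyz":[2,1.3,0],"claw":8}
    - {"angular":[0,0,0],"xyz":[3.9,2.55,0],"claw":8}
    - {"angular":[0,0,0],"xyz":[3.9,2.55,0],"claw":8}
    - {"angular":[0,0,0],"xyz":[3.9,2.55,0],"claw":8}
    - {"angular":[0,0,0],"xyz":[3.9,2.55,0],"claw":8}
    - {"angular":[0,0,0],"xyz":[3.9,2.55,0],"claw":8}
    - {"angular":[0,0,0],"xyz":[3.9,2.55,0],"claw":8}
    - {"angular":[0,0,0],"xyz":[3.9,2.55,0],"claw":8}
    - {"angular":[0,0,0],"xyz":[3.9,2.55,0],"claw":8}
    - {"angular":[0,0,0],"xyz":[2,1.3,0],"claw":8}
    - {"angular":[0,0,0],"xyz":[0,0,0],"claw":8}
    - {"angular":[0,0,0],"xyz":[0,0,0],"claw":8}
    - {"angular":[0,0,0],"xyz":[0,0,0],"claw":8}

```text
t: 14.25
eef_pos: [0.4619, -0.1187, 0.2524]
ee_rot: [3.141, 0.0, -1.229]
force: [0.0, -0.1, 0.4]
width: 0.0799
gripper_force: 0.0
```

```bash
python3 - <<'E'
from h import *
need(.5008,-.2243,.26,-1.229)
f=grab('wrist','w4')
x,y,th=.5008,-.2243,.334; c,s=np.cos(th),np.sin(th)
P={}
for B in [(.021,.022,.131),(.021,-.022,.131),(-.021,.022,.131),(-.021,-.022,.131),(0,.022,.093),(0,-.022,.093),(0,-.042-.01,.075),(0,.04,.075)]:
    P[B]=proj(f,[x+c*B[0]-s*B[1],y+s*B[0]+c*B[1],B[2]])
m=np.mean(list(P.values())[:4],axis=0).astype(int); u0,v0=max(m[0]-60,0),max(m[1]-50,0)
print(u0,v0)
cv2.imwrite('pics/m3.png',cv2.resize(f['color'][v0:v0+100,u0:u0+130],None,fx=6,fy=6,interpolation=cv2.INTER_CUBIC))
for B in P: print(B,((P[B]+.5-[u0,v0])*6).round(0))
E
```

```text
t 14.25 pos [ 0.4619 -0.1187  0.2524] rot [ 3.141  0.    -1.229] w 0.0799 gf 0.0 F [ 0.  -0.1  0.4]
cm [11.25 -0.12 -0.76] turn z -0.03
192 6
(0.021, 0.022, 0.131) [214. 477.]
(0.021, -0.022, 0.131) [208. 132.]
(-0.021, 0.022, 0.131) [511. 480.]
(-0.021, -0.022, 0.131) [521. 134.]
(0, 0.022, 0.093) [363. 485.]
(0, -0.022, 0.093) [365. 187.]
(0, -0.052000000000000005, 0.075) [367.   3.]
(0, 0.04, 0.075) [363. 596.]
```

View pics/m3.png

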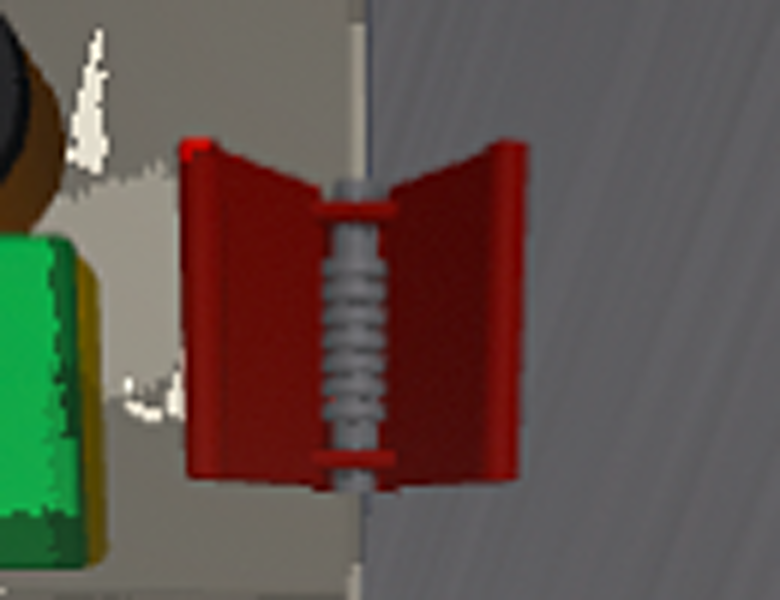

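The fresh view puts the handle-end centres at u≈198–203 and 502–512, about 1.3 mm further along +x than predicted, with the yaw correct. I'll move over the clip, stopping above it before descending.

>>> servo_tool:
  targets:
    - {"angular":[0,0,0],"xyz":[1.6,-0.06,0],"claw":8}
    - {"angular":[0,0,0],"xyz":[4,-0.1,0],"claw":8}
    - {"angular":[0,0,0],"xyz":[4,-0.1,0],"claw":8}
    - {"angular":[0,0,0],"xyz":[1.6,0,0],"claw":8}
    - {"angular":[0,0,0],"xyz":[0,0,3],"claw":8}
    - {"angular":[0,0,0],"xyz":[0,0,3],"claw":8}
    - {"angular":[0,0,0],"xyz":[0,0,0],"claw":8}
    - {"angular":[0,0,0],"xyz":[0,0,0],"claw":8}
    - {"angular":[0,0,0],"xyz":[0,0,0],"claw":8}

```text
t: 15.2
eef_pos: [0.5031, -0.2236, 0.1948]
ee_rot: [-3.14, -0.001, -1.228]
force: [-0.1, 0.1, -0.2]
width: 0.0798
gripper_force: 0.0
```

```bash
python3 -c "
from h import *
need(.5018,-.2232,.128,-1.229)"
```

```text
t 15.2 pos [ 0.5031 -0.2236  0.1948] rot [-3.140e+00 -1.000e-03 -1.228e+00] w 0.0798 gf 0.0 F [-0.1  0.1 -0.2]
cm [-0.08  0.11  6.68] turn z 0.03
```

>>> servo_tool:
  targets:
    - {"angular":[0,0,0],"xyz":[-0.05,0.1,2],"claw":8}
    - {"angular":[0,0,0],"xyz":[0,0,2.5],"claw":8}
    - {"angular":[0,0,0],"xyz":[0,0,1.7],"claw":8}
    - {"angular":[0,0,0],"xyz":[0,0,0.5],"claw":8}
    - {"angular":[0,0,0],"xyz":[0,0,0],"claw":7}
    - {"angular":[0,0,0],"xyz":[0,0,0],"claw":6}
    - {"angular":[0,0,0],"xyz":[0,0,0],"claw":5}
    - {"angular":[0,0,0],"xyz":[0,0,0],"claw":4.8}
    - {"angular":[0,0,0],"xyz":[0,0,0],"claw":4.6}
    - {"angular":[0,0,0],"xyz":[0,0,0],"claw":4.4}
    - {"angular":[0,0,0],"xyz":[0,0,0],"claw":4.2}
  force: 20

```text
t: 16.3
eef_pos: [0.5007, -0.2238, 0.1261]
ee_rot: [3.142, 0.0, -1.23]
force: [0.9, 0.5, -0.1]
width: 0.0431
gripper_force: 4.6
```

>>> servo_tool:
  targets:
    - {"angular":[0,0,0],"xyz":[0,0,0],"claw":4}
    - {"angular":[0,0,0],"xyz":[0,0,0],"claw":3.6}
    - {"angular":[0,0,0],"xyz":[0,0,0],"claw":3.2}
    - {"angular":[0,0,0],"xyz":[0,0,0],"claw":2.8}
    - {"angular":[0,0,0],"xyz":[0,0,0],"claw":2.5}
    - {"angular":[0,0,0],"xyz":[0,0,0],"claw":2.0}
    - {"angular":[0,0,0],"xyz":[0,0,0],"claw":2.0}
    - {"angular":[0,0,0],"xyz":[0,0,0],"claw":2.0}
    - {"angular":[0,0,0],"xyz":[0,0,0],"claw":2.0}
    - {"angular":[0,0,0],"xyz":[0,0,0],"claw":2.0}

```text
t: 17.3
eef_pos: [0.5008, -0.2237, 0.1261]
ee_rot: [-3.142, -0.0, -1.23]
force: [0.1, 0.7, 0.3]
width: 0.0205
gripper_force: 18.7
```

>>> servo_tool:
  targets:
    - {"angular":[0,0,0],"xyz":[0,0,-0.5],"claw":2.1}
    - {"angular":[0,0,0],"xyz":[0,0,-1],"claw":2.1}
    - {"angular":[0,0,0],"xyz":[0,0,-2],"claw":2.1}
    - {"angular":[0,0,0],"xyz":[0,0,-3],"claw":2.1}
    - {"angular":[0,0,0],"xyz":[0,0,-3],"claw":2.1}
    - {"angular":[0,0,0],"xyz":[0,0,-3],"claw":2.1}
    - {"angular":[0,0,0],"xyz":[0,0,-2],"claw":2.1}
    - {"angular":[0,0,0],"xyz":[0,0,0],"claw":2.1}
    - {"angular":[0,0,0],"xyz":[0,0,0],"claw":2.1}
    - {"angular":[0,0,0],"xyz":[0,0,0],"claw":2.1}

```text
t: 18.3
eef_pos: [0.5003, -0.2236, 0.2706]
ee_rot: [3.141, 0.001, -1.23]
force: [-0.2, 0.0, -0.1]
width: 0.0211
gripper_force: 9.2
```

```bash
python3 - <<'E'
from h import *
need(.5018,-.2232,.128,-1.229)
f=grab('side','s3'); T=grab('top','t3')
def red(F):
    hsv=cv2.cvtColor(F['color'],cv2.COLOR_BGR2HSV)
    m=((hsv[...,0]<4)|(hsv[...,0]>176))&(hsv[...,1]>190)&(hsv[...,2]>60)
    n,l,st,c=cv2.connectedComponentsWithStats(m.astype(np.uint8)); 
    return [(st[i],c[i].round(1)) for i in range(1,n) if st[i][4]>15]
print(red(f),red(load('side0')))
s=monitor.get_state(); p=s['eef_pos']
for z in (0,-.04,-.08): print(proj(f,[p[0],p[1],p[2]+z]).round(0))
E
```

```text
t 18.3 pos [ 0.5003 -0.2236  0.2706] rot [ 3.141e+00  1.000e-03 -1.230e+00] w 0.0211 gf 9.2 F [-0.2  0.  -0.1]
cm [ 1.000e-02 -1.500e-01  1.426e+01] turn z -0.05
[(array([247, 188,  19,  37, 219], dtype=int32), array([256.1, 206.9]))] [(array([246, 227,  23,  29, 208], dtype=int32), array([260. , 239.8]))]
[258. 192.]
[258. 205.]
[257. 217.]
```

```bash
python3 - <<'E'
from h import *
f=load('s3'); p=np.array([.5003,-.2236,.2706]); th=.341; c,s=np.cos(th),np.sin(th)
for h in (-.025,-.03,-.035,-.04,-.045):
    U=np.array([proj(f,[p[0]+c*x-s*y,p[1]+s*x+c*y,p[2]+h+z]) for x,z in((.016,-.04),(-.016,-.04),(.0195,-.039),(-.0195,-.039)) for y in(.022,-.022)])
    print(h,U.min(0).round(1),U.max(0).round(1))
hsv=cv2.cvtColor(f['color'],cv2.COLOR_BGR2HSV)
m=((hsv[...,0]<6)|(hsv[...,0]>174))&(hsv[...,1]>150)&(hsv[...,2]>30)
for r in range(186,230): 
    k=np.where(m[r,235:280])[0]
    if len(k): print(r,k.min()+235,k.max()+235,len(k),end='; ')
need(.5610,.2892,.30,-1.893)
E
```

```text
-0.025 [246.2 204.1] [269.  220.4]
-0.03 [246.2 205.6] [269.  221.9]
-0.035 [246.2 207.1] [268.9 223.5]
-0.04 [246.2 208.6] [268.8 225. ]
-0.045 [246.2 210.1] [268.7 226.5]
187 259 259 1; 188 257 260 4; 189 257 261 5; 190 257 262 6; 191 257 262 6; 192 257 263 7; 193 256 264 9; 194 256 264 9; 195 255 265 11; 196 256 265 10; 197 255 265 11; 198 255 265 11; 199 255 264 10; 200 255 264 10; 201 256 264 9; 202 255 264 10; 203 255 264 10; 204 251 264 14; 205 250 263 14; 206 249 263 13; 207 249 263 15; 208 249 263 15; 209 248 263 14; 210 248 264 13; 211 247 264 14; 212 247 265 15; 213 247 265 15; 214 248 266 13; 215 248 266 12; 216 249 267 11; 217 249 267 10; 218 250 268 10; 219 251 268 6; 220 251 255 5; 221 252 255 4; 222 253 255 3; 223 253 255 3; 224 254 255 2; t 18.4 pos [ 0.5004 -0.2237  0.2703] rot [ 3.14e+00  1.00e-03 -1.23e+00] w 0.0207 gf 9.2 F [0.3 0.2 0.3]
cm [-50.57  10.49  -2.97] turn z 38.0
```

The clip is lifted and open. Its tips are about 78 mm below the TCP, with the bottom at side-view row 224. Next, turn and carry it over to the card.

>>> servo_tool:
  targets:
    - {"angular":[0,0,5],"xyz":[0,0,0],"claw":2.0}
    - {"angular":[0,0,7],"xyz":[0,0,0],"claw":2.0}
    - {"angular":[0,0,7],"xyz":[0,0,0],"claw":2.0}
    - {"angular":[0,0,7],"xyz":[0,0,0],"claw":2.0}
    - {"angular":[0,0,7],"xyz":[0,0,0],"claw":2.0}
    - {"angular":[0,0,5],"xyz":[0,0,0],"claw":2.0}
    - {"angular":[0,0,0],"xyz":[-2,0.4,0],"claw":2.0}
    - {"angular":[0,0,0],"xyz":[-4,0.83,0],"claw":2.0}
    - {"angular":[0,0,0],"xyz":[-4,0.83,0],"claw":2.0}
    - {"angular":[0,0,0],"xyz":[-4,0.83,0],"claw":2.0}
    - {"angular":[0,0,0],"xyz":[-4,0.83,0],"claw":2.0}
    - {"angular":[0,0,0],"xyz":[-4,0.83,0],"claw":2.0}
    - {"angular":[0,0,0],"xyz":[-4,0.83,0],"claw":2.0}
    - {"angular":[0,0,0],"xyz":[-4,0.83,0],"claw":2.0}
    - {"angular":[0,0,0],"xyz":[-4,0.83,0],"claw":2.0}
    - {"angular":[0,0,0],"xyz":[-4,0.83,0],"claw":2.0}
    - {"angular":[0,0,0],"xyz":[-4,0.83,0],"claw":2.0}
    - {"angular":[0,0,0],"xyz":[-4,0.83,0],"claw":2.0}
    - {"angular":[0,0,0],"xyz":[-3,0.6,0],"claw":2.0}
    - {"angular":[0,0,0],"xyz":[-1.5,0.3,0],"claw":2.0}

```text
t: 20.4
eef_pos: [0.5616, 0.2906, 0.2696]
ee_rot: [3.141, -0.002, -1.891]
force: [-0.3, -1.4, -0.2]
width: 0.0201
gripper_force: 18.7
```

>>> servo_tool:
  targets:
    - {"angular":[0,0,0],"xyz":[0,0,0],"claw":2.0}
    - {"angular":[0,0,0],"xyz":[0,0,0],"claw":2.0}
    - {"angular":[0,0,0],"xyz":[0,0,0],"claw":2.0}
    - {"angular":[0,0,0],"xyz":[0,0,0],"claw":2.0}

```text
t: 20.8
eef_pos: [0.5618, 0.2872, 0.2714]
ee_rot: [-3.141, 0.0, -1.894]
force: [0.4, 0.1, -0.1]
width: 0.0203
gripper_force: 18.7
```

```bash
python3 - <<'E'
from h import *
need(.5610,.2890,.211,-1.893)
f=grab('side','s4'); T=grab('top','t4')
p=monitor.get_state()['eef_pos']
hsv=cv2.cvtColor(f['color'],cv2.COLOR_BGR2HSV)
m=((hsv[...,0]<4)|(hsv[...,0]>176))&(hsv[...,1]>190)&(hsv[...,2]>40)
m[:,300:]=0
v,u=np.where(m); k=v<150; print('red',u[k].min(),u[k].max(),v[k].min(),v[k].max(),k.sum())
th=-.322;c,s=np.cos(th),np.sin(th)
U=np.array([proj(f,[p[0]+c*x-s*y,p[1]+s*x+c*y,p[2]-.038+z]) for x,z in((.016,-.04),(-.016,-.04),(.0195,-.039),(-.0195,-.039)) for y in(.022,-.022)])
print('model',U.min(0).round(1),U.max(0).round(1))
E
```

```text
t 20.8 pos [0.5618 0.2872 0.2714] rot [-3.141  0.    -1.894] w 0.0203 gf 18.7 F [ 0.4  0.1 -0.1]
cm [-0.15  0.13  6.04] turn z -0.06
red 253 266 89 115 118
model [252.7 108.7] [266.4 116.1]
```

>>> servo_tool:
  targets:
    - {"angular":[0,0,0],"xyz":[-0.15,0.13,1],"claw":2.0}
    - {"angular":[0,0,0],"xyz":[0,0,1],"claw":2.0}
    - {"angular":[0,0,0],"xyz":[0,0,0],"claw":2.0}
    - {"angular":[0,0,0],"xyz":[0,0,0.8],"claw":2.0}
    - {"angular":[0,0,0],"xyz":[0,0,0.8],"claw":2.0}
    - {"angular":[0,0,0],"xyz":[0,0,0.8],"claw":2.0}
    - {"angular":[0,0,0],"xyz":[0,0,0.8],"claw":2.0}
    - {"angular":[0,0,0],"xyz":[0,0,0.8],"claw":2.0}
    - {"angular":[0,0,0],"xyz":[0,0,0],"claw":2.0}
    - {"angular":[0,0,0],"xyz":[0,0,0],"claw":2.0}
    - {"angular":[0,0,0],"xyz":[0,0,0],"claw":2.0}
    - {"angular":[0,0,0],"xyz":[0,0,0],"claw":2.0}
    - {"angular":[0,0,0],"xyz":[0,0,0],"claw":2.0}
    - {"angular":[0,0,0],"xyz":[0,0,0],"claw":2.0}

```text
t: 22.3
eef_pos: [0.5611, 0.2902, 0.2113]
ee_rot: [-3.141, 0.0, -1.893]
force: [-0.4, 0.4, 0.0]
width: 0.0205
gripper_force: 18.7
```

```bash
python3 - <<'E'
from h import *
need(.5610,.2890,.211,-1.893)
f=grab('side','s5')
cv2.imwrite('pics/f5.png',cv2.resize(f['color'][80:180,210:310],(600,600),interpolation=cv2.INTER_CUBIC))
E
```

```text
t 22.3 pos [0.5611 0.2902 0.2113] rot [-3.141  0.    -1.893] w 0.0205 gf 18.7 F [-0.4  0.4  0. ]
cm [ 0.11 -0.03  0.03] turn z 0.01
```

View pics/f5.png

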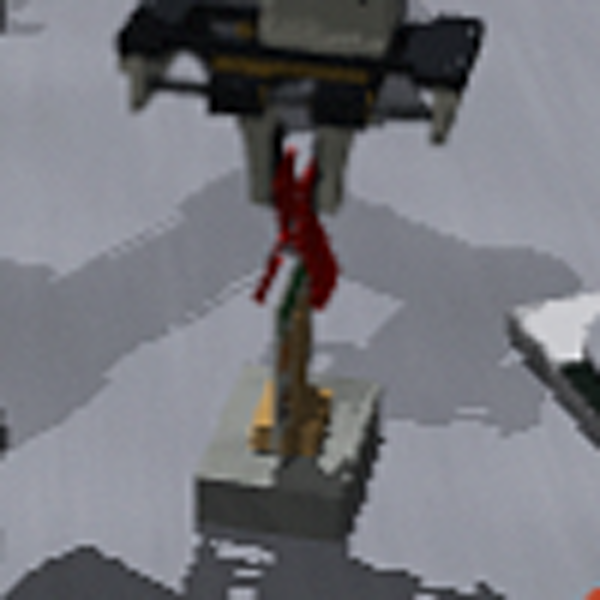

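The jaws straddle the card's top edge, with tips near (260,298) and (318,305) either side of the card, and the wrist force is about zero. Handing in.

```bash
python3 -c "
from h import *
print(order.job_done())"
```

```text
the job is handed in; nothing more can be done
None
```

The job is handed in at about 22 s of the 54 s allowed; it returned no verdict. The card's foot is home in the socket, and the red clip is held squeezed open over the middle of the card's top edge, its tips an estimated 17 mm below the edge.

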